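# Nudge the brass roller up to the stop of the inspection chute

## Robot

A 7-joint arm with a two-finger parallel gripper is mounted at the origin on the work surface; the furniture and walls round the work are solid. World frame = base frame: x ahead of the robot, y to its left, z up, the work surface at z = 0. Lengths are in m, angles in rad, forces in N, time in s.
With the tool pointing down it reaches from about 0.375 to 0.925 m from the base axis. Payload 3.1 kg.
Tool frame: the origin (TCP) lies between the finger pads; the fingertips stand 19 mm ahead of it and the grasp point (between the pads) is the TCP; z points along the fingers, y is the direction in which the jaws open and shut (so a half turn about z gives the same grasp; the last joint's range is limited). The gripper opens to 85 mm and grips with 20 to 120 N. Pads are 22 mm wide; open, the fingers measure 114 mm over their backs; the gripper's body (76 mm by 85 mm) begins 54 mm behind the grasp point. The pads swing forward as they close: fully open they stand 13 mm farther back than shut.
Start: joints at [-1.211, 0.383, 0.044, 1.598, -0.018, 1.161, -0.05], TCP at [0.287, 0.583, 0.25] pointing down, gripper open.
Joint ranges: [-2.61, 2.61], [-0.41, 2.15], [-1.48, 1.57], [0, 2.5], [-1.57, 4.71], [0.05, 1.97], [-2.85, 2.85]. Speed limits (rad/s): [2.79, 2.79, 3.14, 3.14, 3.14, 3.14, 3.14].

## Interface

Orientations are given as a unit quaternion [x, y, z, w].
In Python, from bench import move_ptp, movel, move_j, move_gripper, pause, inverse_kinematics, read_camera, camera_params, MotionError, sign_off, look_for, tip_of, read_time_s, read_qpos, read_joint_vel, read_effort, read_eef_pos, read_tcp_rot, read_ft_force, read_ft_torque, read_finger_gap gives the robot as it stands. Calls block until the motion is done:
- move_ptp(position, orientation): joint-space move of the TCP to a pose.
- movel(position, orientation=None, speed=0.15): straight line of the TCP; orientation=None keeps the orientation; speed is the mean speed in m/s.
- move_j(angles): joint-space move.
- move_gripper(opening, effort=None): finger opening in m; effort is the grip in N (None keeps the last); returns when the fingers have stopped.
- pause(seconds).
- inverse_kinematics(position, orientation): joint angles nearest the present ones, or None.
- read_camera(name): name is "scene" or "side" or "wrist"; returns the picture (400x640x3 uint8, red, green, blue); there is no depth.
- camera_params(name): a dict with "K" (3x3 intrinsics, pixels), "camera_from_world" (4x4, takes a point from world to camera coordinates). Camera axes: x right, y down, z forward; pixel columns grow to the right and rows downward; lengths in m; the calibration is good to about 2 mm. A picture is of the moment at which its call begins: read the wrist's pose just before it. camera_params takes no time and is no camera call; for the wrist camera it gives the pose at the moment of the call.
A pose or a line that the arm cannot do raises MotionError and nothing moves.
- sign_off(): hands the job in, once; it reports no verdict.
Trained networks look in the newest picture that a camera, given by its name, has taken for a name from the list of things; names that differ only in an ending like _2 or _b are one class to them, and where a whole thing is asked for, a point or a joint stands for the part that bears it (a point fixed in the world has none). Each returns a list of dicts, best first, with "confidence" (0 to 1); they miss things now and then, are a little off and sometimes report something else, mostly with a low value. They report only what shows in the picture. A call takes as long as a camera call. They do not tell look-alikes from the thing itself.
- look_for(camera, name): "at" ([column, row] in pixels, amid what is visible of it).
- tip_of(camera, name): "at" ([column, row] in pixels: a listed point, or the origin of a listed thing).
Readings, each from a call of its own:
- read_time_s(): time.
- read_qpos(): joint angles.
- read_joint_vel(): joint speeds.
- read_effort(): joint torques, N m.
- read_eef_pos(): TCP position.
- read_tcp_rot(): TCP orientation.
- read_ft_force(): force on the tool from outside, world axes, zero at the start.
- read_ft_torque(): the same for the moment, N m.
- read_finger_gap(): finger opening in m.
Only numpy, scipy, OpenCV 4.12 (cv2) and the standard library are available. Lean on these libraries where they do the work, as an engineer would, in place of code of your own. Each camera call takes 0.05 s, during which the arm holds its last target. There are 200 camera calls.

## Task

On the sloped two-lane chute, push the brass roller uphill along its lane with your fingertips, steadily and gently, until it drops into the shallow pocket in front of the end stop at the top, where it stays and does not roll back. Only push it: do not pinch it, lift it or flick it. Leave the steel roller where it lies in the other lane, and leave the things round about alone.

Things in the scene. Friction and masses are not known exactly. Their poses are not given: they have to be found in the camera images.
- chute: fixed two-lane chute, 235 x 150 mm, dark base plate, sloped aluminium deck with blue rails. Origin: centre of its underside on the table; z up, x level, along the lanes to the uphill end. The deck starts at x = -103 mm; each lane is 48 mm wide between rails 8 mm high, is open above, and has a black lip at its low end and, at the top, a shallow pocket with a black floor in front of a grey end stop
- deck: the deck. Origin: middle of its upper surface, 30 mm above the table; x along the lanes, uphill at 7 degrees to the level; z square to the surface. Lane centre lines at y = +40 and -40 mm. Across each lane: low black lip (centre x = -95 mm, 6 mm wide and high), pocket (3.5 mm step down, from x = +57.5 mm to the stop), grey end stop (face x = +91 mm, 27 mm high)
- brass_roller: loose yellow brass roller, the one to push: 40 mm diameter, 44 mm long, about 0.2 kg. Origin: its centre; own y = cylinder axis, across the lane; x and z turn as it rolls. Starts in either lane, on the low lip, centre at deck x = -77, z = 20 mm; rolls back there if let go before the pocket. Once past the step it drops of itself to deck x = 69 to 71, z = 16.5 mm
- steel_roller: loose grey steel roller of the same size, resting on the lip of the other lane; it is to stay there. Origin at its centre, own y along its axis
- tape_roll: roll of tan tape lying at the back left, 104 mm across, 25 mm high; to be left alone. Origin: centre of its underside
- grease_tin: round tin with a blue lid at the back, 54 mm across, 24 mm high; to be left alone. Origin: centre of its underside
- label_roll: white label roll on the right, 59 mm across, 30 mm high; to be left alone. Origin: centre of its underside
- housing_1: loose small white moulded housing on the right, 25x28x24 mm; to be left alone. Origin: centre of its underside
Things that resemble listed ones, but are neither listed nor needed, are in the scene too. There is more than one size of the brass_roller; the job needs the smallest.

How it is judged:
On the way:
1. the fingers push the brass roller up its lane (touching it while it is more than 30 mm above its start and not yet in the pocket) (contact force between the fingers and brass_roller above 0.02 N and x of brass_roller in the frame of deck between -0.047 and 0.058 m), for 0.1 s.
At the end, for the whole second after the job is handed in: the brass roller lies at rest in the pocket before the end stop of its lane (centre at deck x = 64 to 75.5 mm, height 12 to 19 mm above the deck surface, its axis within 0.15 rad of square to the lane), and the steel roller is within 8 mm of where it lay (x of brass_roller in the frame of deck between 0.064 and 0.0755 m and z of brass_roller in the frame of deck between 0.012 and 0.019 m and linear speed of each of brass_roller, steel_roller below 0.01 m/s and angular speed of brass_roller below 0.5 rad/s and angle between the y axis of brass_roller and the y axis of deck, either way round below 0.15 rad and distance of steel_roller from where it was at the start of the episode below 0.008 m); the robot touches nothing.
It fails at once if the brass roller is lifted (its centre more than 26 mm above the deck surface) or has left the chute (z of brass_roller in the frame of deck above 0.026 m or z of brass_roller in the frame of deck below 0.008 m).
It fails at once if the brass roller is pinched or pressed hard by the fingers (over 30 N) (contact force between the fingers and brass_roller above 30 N).
It fails at once if the brass roller is flicked or struck (faster than 0.5 m/s) (linear speed of brass_roller above 0.5 m/s).
It fails at once if the steel roller is moved by more than 8 mm (distance of steel_roller from where it was at the start of the episode above 0.008 m).
It fails at once if the tape roll, grease tin, label roll or white housing is moved by more than 10 mm (distance of any of tape_roll, grease_tin, label_roll, housing_1 from where it was at the start of the episode above 0.01 m).
It also fails if it takes over 46 s, if anything falls off the work surface, if the arm or the gripper's body presses on something with over 40 N, if the wrist force passes 120 N, or if a joint passes its speed limit or range.

## Working session

There is one attempt and no reset: what is moved stays moved. The work goes in short steps, each a Python script; the robot and the scene stay as the last script left them, time stands still between calls to the robot, and variables do not carry over. Pictures are saved under pics/ and viewed, about 8 in all and at most 12, crops included, and the job is handed in when it is done.

```bash
mkdir -p pics; ls; python3 - <<'E'
from bench import *
import cv2
for c in ("scene","side"):
    im=read_camera(c); cv2.imwrite(f"pics/{c}0.png",im[:,:,::-1])
    p=camera_params(c); print(c,p["K"],p["camera_from_world"])
    for n in ("chute","deck","brass_roller","steel_roller"):
        print(n,[(d["at"],d["confidence"]) for d in look_for(c,n)],[(d["at"],d["confidence"]) for d in tip_of(c,n)])
print(read_time_s(),read_eef_pos(),read_tcp_rot())
E
```

```text
pics
scene [[500.43091681   0.         320.0062971 ]
 [  0.         500.43091681 198.55730837]
 [  0.           0.           1.        ]] [[-0.86032857 -0.50966853  0.00852808  0.46456875]
 [-0.25220989  0.41107624 -0.87601741  0.21993732]
 [ 0.44297282 -0.75581367 -0.48220408  1.24720403]
 [ 0.          0.          0.          1.        ]]
chute [([317.5, 227.5], 0.73)] [([312.0, 229.9], 0.79)]
deck [([315.1, 225.3], 0.73), ([329.8, 208.4], 0.37)] [([310.2, 223.2], 0.6)]
brass_roller [([323.3, 189.7], 0.77), ([330.0, 207.6], 0.76), ([339.1, 224.4], 0.62)] [([328.8, 207.3], 0.78), ([309.4, 222.5], 0.69), ([359.4, 194.1], 0.63), ([324.3, 189.0], 0.55)]
steel_roller [([339.7, 225.0], 0.62)] [([337.9, 223.3], 0.69)]
side [[423.895478     0.         320.60916356]
 [  0.         423.895478   205.51007813]
 [  0.           0.           1.        ]] [[-0.98639021 -0.16439703 -0.00282225  0.56768361]
 [-0.07270649  0.45150938 -0.88929919  0.1444506 ]
 [ 0.14747242 -0.87699082 -0.45731716  0.97541171]
 [ 0.          0.          0.          1.        ]]
chute [([318.1, 253.3], 0.92)] [([328.4, 254.2], 0.76)]
deck [([324.6, 250.1], 0.78)] []
brass_roller [([314.0, 206.9], 0.88), ([352.6, 206.7], 0.88), ([339.3, 224.1], 0.83)] [([311.1, 208.3], 0.77), ([351.3, 203.0], 0.7), ([339.7, 219.4], 0.66)]
steel_roller [([362.9, 238.4], 0.79), ([335.7, 186.3], 0.44)] [([363.7, 236.7], 0.72)]
0.9 [0.28726717 0.58308669 0.25027742] [ 2.26886060e-01  9.73921309e-01  6.17571568e-07 -1.05130536e-05]
```

View pics/scene0.png

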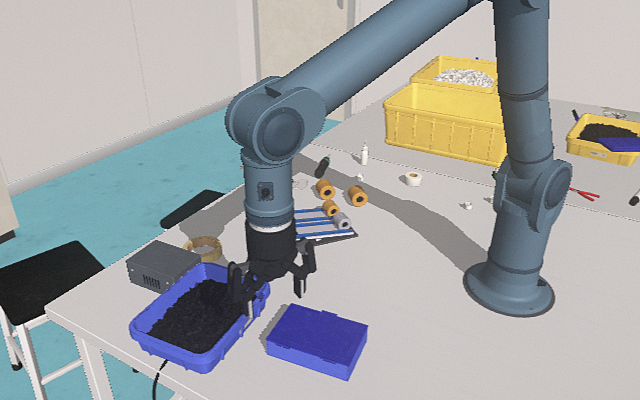

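View pics/side0.png

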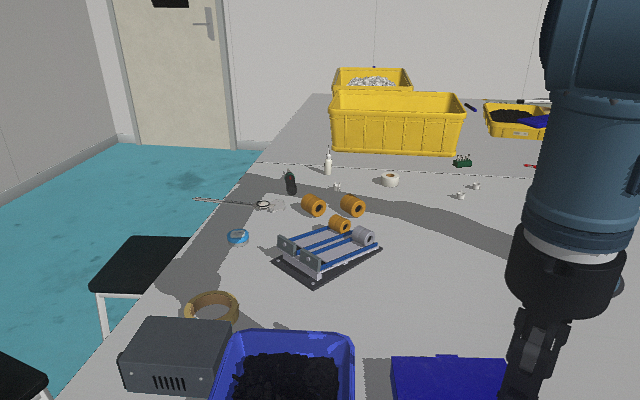

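The scene view is partly hidden by the arm. In the side view, the candidates for the brass roller are (340,224) in the chute lane, and two larger ones on the table at (314,206) and (353,206). The one in the chute is the smallest, so it is the one to push. The steel roller is at (363,237). The end stops at (287,243) and (312,258) are uphill. Next I'll get a rough pose and look from above with the wrist camera.

```bash
cat > h.py <<'E'
from bench import *
import numpy as np, cv2
from scipy.spatial.transform import Rotation as R
def unproj(p,px,z):
    T=np.array(p["camera_from_world"]);Rm=T[:3,:3];c=-Rm.T@T[:3,3]
    d=Rm.T@np.linalg.inv(p["K"])@[px[0],px[1],1.]
    return c+d*(z-c[2])/d[2]
def proj(p,X):
    T=np.array(p["camera_from_world"]);X=np.atleast_2d(X)
    q=(X@T[:3,:3].T+T[:3,3])@np.array(p["K"]).T
    return q[:,:2]/q[:,2:]
def down(yaw): # tool pointing down, tool y at world angle yaw
    y=np.array([np.cos(yaw),np.sin(yaw),0]);z=np.array([0,0,-1.])
    return R.from_matrix(np.c_[np.cross(y,z),y,z]).as_quat()
E
python3 - <<'E'
from h import *
p=camera_params("side")
for n,px,z in [("chute",(328.4,254.2),0),("brass",(339.5,222),.04),("steel",(363.3,237.5),.04),("stopA",(287,243),.05),("stopB",(312,258),.05),("big1",(314,206),.025),("big2",(352,206),.025)]:
    print(n,unproj(p,px,z).round(3))
w=camera_params("wrist"); T=np.array(w["camera_from_world"]); print(w["K"]); print("cam pos",-T[:3,:3].T@T[:3,3],"axis",T[2,:3],T[0,:3])
print(R.from_quat(read_tcp_rot()).as_matrix().round(3))
im=cv2.imread("pics/side0.png")[165:305,240:410]; cv2.imwrite("pics/crop0.png",cv2.resize(im,None,fx=4.5,fy=4.2,interpolation=cv2.INTER_CUBIC))
E
```

```text
chute [0.551 0.031 0.   ]
brass [ 0.536 -0.061  0.04 ]
steel [0.47  0.005 0.04 ]
stopA [0.642 0.074 0.05 ]
stopB [0.574 0.125 0.05 ]
big1 [ 0.622 -0.167  0.025]
big2 [ 0.516 -0.185  0.025]
[[302.06163063   0.         317.57814365]
 [  0.         302.06163063 201.61571573]
 [  0.           0.           1.        ]]
cam pos [0.21807688 0.61750035 0.37323499] axis [ 0.2706341  -0.13127919 -0.95368913] [0.44133347 0.89734153 0.00171714]
[[-0.897  0.442 -0.   ]
 [ 0.442  0.897  0.   ]
 [ 0.    -0.    -1.   ]]
```

View pics/crop0.png

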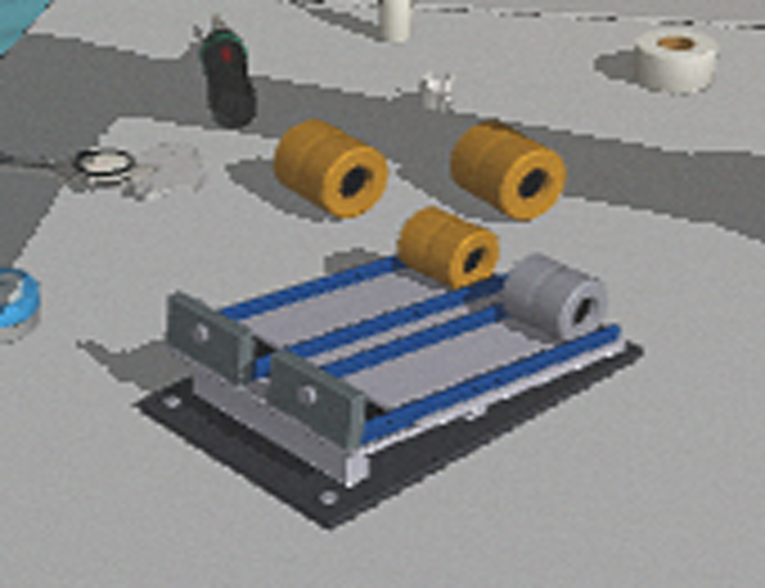

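The crop confirms the choice. The small brass roller sits in the far lane (deck y = −40) at side pixel (340,224), with the larger look-alikes off the chute. The uphill yaw is about 48°. Next I'll move above the chute and refine with the wrist camera.

```bash
python3 - <<'E'
from h import *
from scipy.optimize import least_squares
p=camera_params("side")
th=np.radians(48)
u=np.array([np.cos(th),np.sin(th),0]);
for s in (90,-90):
    for P in ([.48,-.10,.25],[.48,-.10,.05],[.6,.03,.08]):
        q=inverse_kinematics(P,down(th+np.radians(s))); print(s,P,None if q is None else np.round(q,2))
# base plate corners in side
px=np.array([(270,261),(313.3,290.5),(382.2,248.3)])
L=np.array([(.1175,-.075,.004),(.1175,.075,.004),(-.1175,.075,.004)])
f=lambda v:(proj(p,np.c_[L[:,:2]@np.array([[np.cos(v[2]),np.sin(v[2])],[-np.sin(v[2]),np.cos(v[2])]])+v[:2],L[:,2]])-px).ravel()
s=least_squares(f,[.55,.03,th]); print(s.x,np.degrees(s.x[2]),s.fun)
E
```

```text
90 [0.48, -0.1, 0.25] [-0.56  0.08  0.72  2.   -0.06  1.08  2.59]
90 [0.48, -0.1, 0.05] [-0.26  0.41  0.44  2.13 -0.28  0.66  2.77]
90 [0.6, 0.03, 0.08] [-0.28  0.5   0.19  1.85 -0.13  0.81  2.39]
-90 [0.48, -0.1, 0.25] [-0.72  0.08  0.9   2.01 -0.07  1.08 -0.53]
-90 [0.48, -0.1, 0.05] [-0.65  0.56  0.91  2.14 -0.66  0.75 -0.03]
-90 [0.6, 0.03, 0.08] [-0.64  0.58  0.66  1.86 -0.47  0.85 -0.48]
[0.55227175 0.03838549 0.9343813 ] 53.53610519316051 [-0.41399061  0.28355716 -0.0514422  -0.2058677   0.49357343 -0.23923827]
```

```bash
python3 - <<'E'
from h import *
th=np.radians(52)
move_ptp([.575,.066,.28],down(th-np.pi/2)); pause(.3)
move_gripper(0.0)
p=camera_params("wrist"); im=read_camera("wrist"); cv2.imwrite("pics/w1.png",im[:,:,::-1])
np.savez("w1.npz",K=p["K"],T=p["camera_from_world"])
for n in ("deck","chute","brass_roller","steel_roller"):
    for d in tip_of("wrist",n): print(n,d["at"],d["confidence"],unproj(p,d["at"],{"deck":.03,"chute":0}.get(n,.0405)).round(4))
print(read_time_s(),read_finger_gap(),read_eef_pos())
E
```

```text
deck [317.8, 197.0] 0.73 [0.5542 0.0396 0.03  ]
chute [317.9, 194.1] 0.65 [0.5514 0.0358 0.    ]
brass_roller [349.7, 261.9] 0.9 [ 0.534  -0.0559  0.0405]
brass_roller [448.1, 279.9] 0.64 [ 0.6239 -0.1609  0.0405]
steel_roller [286.5, 260.3] 0.84 [ 0.4686 -0.0019  0.0405]
4.3417 -2.378470503433799e-06 [0.57500772 0.06599873 0.27999882]
```

View pics/w1.png

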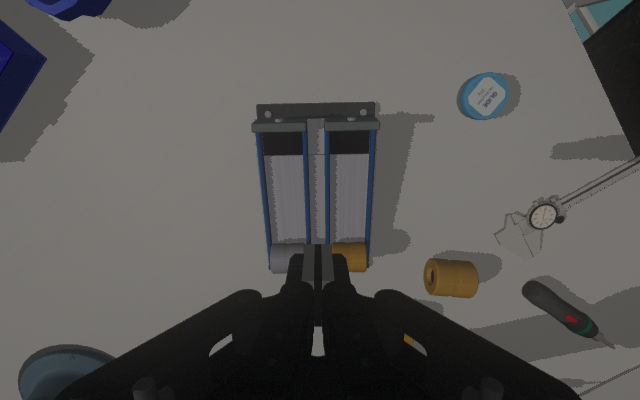

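The wrist view shows the chute upright in the image. The base-plate uphill corners are near (257,104) and (375,102), the pocket step edges are at about row 154, brass is at (350,258), and steel is at (287,258). I'll fit the chute pose jointly.

```bash
python3 - <<'E'
from h import *
from scipy.optimize import least_squares
w=dict(np.load("w1.npz")); w={"K":w["K"],"camera_from_world":w["T"]}
s=camera_params("side")
c7,s7=np.cos(np.radians(7)),np.sin(np.radians(7))
D=lambda x,y,z:(x*c7-z*s7,y,.03+x*s7+z*c7)
obs=[(w,(.1175,.075,.004),(257,104)),(w,(.1175,-.075,.004),(375,102)),
(w,D(.0575,.064,0),(265,155)),(w,D(.0575,.016,0),(304,155)),(w,D(.0575,-.016,0),(330,154)),(w,D(.0575,-.064,0),(370,154)),
(w,D(-.077,-.04,.02),(349.7,260)),(w,D(-.077,.04,.02),(286.5,260)),
(s,(.1175,-.075,.004),(270,261)),(s,(.1175,.075,.004),(313.3,290.5)),(s,(-.1175,.075,.004),(382.2,248.3)),
(s,D(-.077,-.04,.02),(339.5,222.5)),(s,D(-.077,.04,.02),(363.3,237.5))]
def res(v):
    Rz=R.from_euler("z",v[2]).as_matrix()
    return np.array([proj(p,Rz@np.array(X)+[v[0],v[1],0])[0]-o for p,X,o in obs]).ravel()
for sel in (slice(0,16),slice(16,26),slice(0,26)):
    r=least_squares(lambda v:res(v)[sel],[.552,.038,.92],loss="soft_l1"); print(r.x.round(4),np.degrees(r.x[2]).round(2)); print(res(r.x)[sel].reshape(-1,2).round(1).tolist())
E
```

```text
[0.5529 0.0381 0.9229] 52.88
[[-0.3, -0.2], [1.2, -0.0], [-0.7, 0.8], [-0.2, 0.2], [0.3, 0.9], [-0.1, 0.3], [-1.1, -3.1], [2.1, -2.3]]
[0.551  0.0385 0.9248] 52.99
[[0.0, 0.1], [-0.1, -0.2], [1.2, 0.1], [-0.3, 1.7], [-0.4, -1.4]]
[0.5526 0.0381 0.9222] 52.84
[[-0.4, -0.1], [1.0, 0.2], [-0.9, 0.9], [-0.3, 0.4], [0.1, 1.0], [-0.3, 0.4], [-1.4, -3.0], [1.9, -2.2], [-0.6, -0.2], [-0.9, -0.4], [0.6, 0.1], [-0.8, 1.6], [-1.0, -1.5]]
```

```bash
cat >> h.py <<'E'
TH=.923; C=np.array([.5524,.0382,0]); Q=down(TH-np.pi/2)
def tcp(x,h=.011,y=-.04):
    c,s=np.cos(np.radians(7)),np.sin(np.radians(7))
    return C+R.from_euler("z",TH).apply([x*c-h*s,y,.03+x*s+h*c+.019])
E
python3 - <<'E'
from h import *
a=tcp(-.145); hi=a.copy(); hi[2]=.2
move_ptp(hi,Q); movel(a,Q,speed=.08); pause(.2)
f0=np.array(read_ft_force())
for x in (-.115,-.1,-.08,-.06):
    movel(tcp(x),Q,speed=.03); print(x,read_time_s(),(np.array(read_ft_force())-f0).round(2),(np.array(read_eef_pos())-tcp(x)).round(4))
im=read_camera("wrist"); im2=read_camera("side")
cv2.imwrite("pics/mid.png",np.vstack([im,cv2.resize(im2[180:305,240:440],(640,400))])[:,:,::-1][::1][:, :][:800]) 
m=cv2.imread("pics/mid.png"); cv2.imwrite("pics/mid.png",cv2.resize(m,(480,600)))
E
```

```text
-0.115 8.6417 [ 0.42 -0.09  0.05] [-0.0002 -0.0003 -0.    ]
-0.1 9.2917 [ 0.77 -0.68  0.21] [0.0006 0.0005 0.0001]
-0.08 10.1083 [-4.25 -2.95  5.51] [-0.0012 -0.0024  0.0002]
-0.06 10.925 [-3.58 -4.17  4.95] [-0.0012 -0.0028  0.0003]
```

View pics/mid.png

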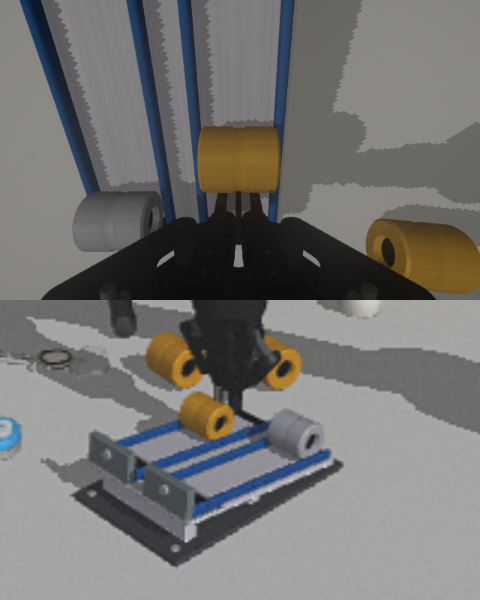

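The brass roller sits squarely against the fingertips and is climbing (wrist crop at about (238,160)), with steel undisturbed. The push force is about 7 N, so I'll continue with slow steps.

```bash
python3 - <<'E'
from h import *
for x in (-.04,-.02,0,.015,.025,.032):
    movel(tcp(x),Q,speed=.03); f=np.array(read_ft_force()); print(x,read_time_s(),f.round(2),(np.array(read_eef_pos())-tcp(x)).round(4))
    if np.linalg.norm(f)>20: break
pause(.3); print(np.array(read_ft_force()).round(2))
p=camera_params("wrist"); im=read_camera("wrist"); im2=read_camera("side")
for n in ("brass_roller","steel_roller"): print(n,[(d["at"],d["confidence"]) for d in tip_of("side",n)])
cv2.imwrite("pics/mid2.png",cv2.resize(np.vstack([im,cv2.resize(im2[180:305,240:440],(640,400))])[:,:,::-1],(480,600)))
E
```

```text
-0.04 11.8417 [-3.69 -4.94  3.62] [-0.0012 -0.003   0.0003]
-0.02 12.6583 [-3.09 -4.89  4.23] [-0.0012 -0.003   0.0003]
0 13.475 [-3.57 -4.37  5.15] [-0.0012 -0.0033  0.0003]
0.015 14.125 [-3.39 -5.86  4.08] [-0.001  -0.003   0.0003]
0.025 14.6083 [-2.72 -4.53  4.17] [-0.0009 -0.0029  0.0003]
0.032 14.9917 [-0.23  0.2  -0.33] [ 0.0002  0.0014 -0.0002]
[ 0.53 -0.4  -0.42]
brass_roller [([350.7, 205.9], 0.71), ([313.0, 206.7], 0.61), ([294.9, 238.2], 0.55)]
steel_roller [([363.6, 237.0], 0.76)]
```

View pics/mid2.png

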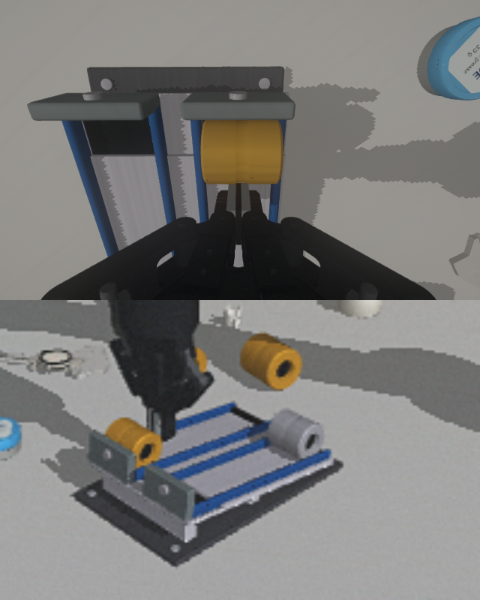

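The push force fell to zero and the roller lies at the stop, apparently dropped into the pocket. I'll back off, rise and check.

```bash
python3 - <<'E'
from h import *
movel(tcp(.0),Q,speed=.05); a=tcp(0); a[2]=.28; movel(a,Q,speed=.12); pause(.5)
p=camera_params("wrist"); im=read_camera("wrist"); im2=read_camera("side"); s=camera_params("side")
for n,x,y in (("brass_roller",.070,-.04),("steel_roller",-.077,.04)):
  for c,pp in (("wrist",p),("side",s)):
    ex=tcp(x,.0165 if x>0 else .02,y)-[0,0,.019]
    print(n,c,"expected",proj(pp,ex)[0].round(1),[(d["at"],d["confidence"]) for d in tip_of(c,n)])
print(read_time_s())
cv2.imwrite("pics/end.png",cv2.resize(np.vstack([im,cv2.resize(im2[180:305,240:440],(640,400))])[:,:,::-1],(480,600)))
E
```

```text
brass_roller wrist expected [318.  114.8] [([317.0, 115.6], 0.91), ([422.2, 257.3], 0.66), ([364.4, 304.4], 0.49)]
brass_roller side expected [294.7 240.4] [([292.3, 238.2], 0.83), ([351.0, 204.3], 0.77), ([312.8, 206.2], 0.68)]
steel_roller wrist expected [256.3 231.7] [([254.1, 233.2], 0.95)]
steel_roller side expected [362.4 236. ] [([359.1, 237.5], 0.76)]
19.0667
```

View pics/end.png

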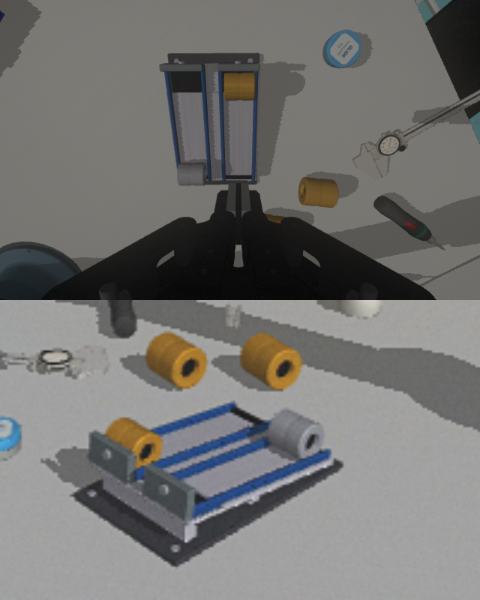

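The roller rests in the pocket at wrist pixel (317,115), within a few pixels of where it should be in both views. The steel roller is on its lip and the robot is clear of everything.

```bash
python3 -c "
from bench import *
sign_off()"
```

```text
the job is handed in; nothing more can be done
```

The brass roller is in its pocket in front of the end stop, and I handed the job in. `sign_off` gives no verdict, and the robot's clock read about 19 s of the 46 s allowed.

I pushed the roller up the deck y = −40 mm lane with the closed fingertips at about 0.03 m/s. The wrist force stayed around 5–8 N during the push and fell to about zero when the roller dropped into the pocket. I then backed off down the lane and raised the arm clear.

**Brass roller:** in the last pictures it lay within 1–3 pixels of the expected pocket position in both the wrist and side views, square to the lane.

**Steel roller:** the network put it 2–4 pixels from its expected start position, about the fit error. In the pictures it still lies on its lip.

**Other things:** I made no separate measurement of the tape roll, grease tin, label roll or white housing. The arm never went near them.

No check failed.

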